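# Start the crank screw of a lathe tool-rest clamp and keep hold of it

## Task

Start the crank screw in the threaded boss of the green lathe clamp: with its red handle turn it backward (counterclockwise from above) until you feel it drop off the thread's end, then forward (clockwise) one full turn from where it dropped. Finish there still gripping the red handle, the screw standing still. Leave the other things on the bench where they are.

Things in the scene. Friction and masses are not known exactly. Their poses are not given: they have to be found in the camera images.
- base: Fixed clamp on a short lathe bed: two steel rails (360 mm along own y, 108 across, top 30 above the bench), green casting, round threaded boss 60 mm across, rim 58 high. Origin on the bench exactly under the screw's upright axis; z up. The wood blank lies on the rails 142 mm away to own +y; to own -y, 125 mm away, stands a tool-rest post, 84 mm high.
- handle: Red upright crank handle, 22 mm across, 46 tall; origin at its centre, 140 mm above the bench plus screw_height. It spins freely on its pin, 60 mm out from the screw's axis, so a gripper may keep its orientation and carry it round in a circle. Crank arm's top is 28 mm below its centre, the hub's top 20 mm below; nothing stands above.
- screw_turn (a joint): Turn of the screw, rad. Grows backward (counterclockwise from above), falls forward (clockwise); starts between -3.4 and -2.2. The drop comes somewhere between -1.0 and 1.0, differently every time: feel or watch for it. Takes 1 to 3 N at the handle; stays where it is left. Range -11 to 4.5.
- screw_height (a joint): Height of the screw, m. Lead 10 mm a turn: turned backward it rides up to about 0.010 at the thread's end, drops there to about 0, and would rise again. Forward from there it enters the thread: -0.010 after one turn, -0.0155 bottom stop. Spring and weight pull it down with 13 to 17 N, sliding it through a light grip (8 N or less) on the handle; a hard grip can hold it up and hide the drop.
- blank: Striped wood turning blank, 60 x 60 x 45 mm, lying on the bed rails; origin under its centre. Leave alone.
- tape: Red and black tape measure, 66 x 36 x 66 mm, on the bench; origin under its centre. Leave alone.
- gouge: Turning tool with wood handle, 240 mm long, lying on the bench; origin under its middle, long axis x. Leave alone.
- spanner: Steel spanner, 180 mm long, lying on the bench; long axis x. Leave alone.
- glue: White glue bottle with orange cap, 54 mm across, 150 mm tall, standing; origin under its centre. Leave alone.
- offcut: Pale wood offcut 140 x 45 x 22 mm lying on the bench; origin under its centre. Leave alone.
- brush: Bench brush lying on the bench; long axis x. Leave alone.

How it is judged:
On the way:
1. the screw was turned backward until it dropped off the thread's end (value of joint screw_turn above -1.1 rad and value of joint screw_height below 0.0045 m), for 0.1 s.
At the end, for the whole second after the job is handed in: The screw has dropped and has been turned forward one turn from the drop, give or take a quarter turn (screw height between -7.5 and -12.5 mm), stands still, and the gripper's fingers still grip the red handle (at least 1.5 N of contact); none of the seven other things has moved 20 mm or more (value of joint screw_height between -0.0125 and -0.0075 m and contact force between the fingers and handle above 1.5 N and velocity of joint screw_turn between -0.4 and 0.4 rad/s and distance of each of blank, tape, gouge, spanner, glue, offcut, brush from where it was at the start of the episode below 0.02 m); the arm keeps its last pose, push and grip.
It fails at once if one of the other things on the bench is pushed 20 mm or more from its place (distance of any of blank, tape, gouge, spanner, glue, offcut, brush from where it was at the start of the episode above 0.02 m).
It also fails if it takes over 64 s, if anything falls off the work surface, if the arm or the gripper's body presses on something with over 40 N, if the wrist force passes 120 N, or if a joint passes its speed limit or range.

## Robot

A 6-joint arm with a two-finger parallel gripper is mounted at the origin on the work surface. World frame = base frame: x ahead of the robot, y to its left, z up, the work surface at z = 0. Lengths are in m, angles in rad, forces in N, time in s.
With the tool pointing down it reaches from about 0.3 to 0.775 m from the base axis. Payload 14.6 kg.
Tool frame: the origin (TCP) lies on the centre line of the jaws, within the pads' length; the fingertips stand 19 mm ahead of it and the grasp point (between the pads) is the TCP; y points along the fingers, x is the direction in which the jaws open and shut, and the axes are right-handed (so a half turn about y gives the same grasp; the last joint's range is limited). The gripper opens to 94 mm and grips with 3 to 60 N. Pads are 16 mm wide; open, the fingers measure 119 mm over their backs; the gripper's body (75 mm by 177 mm) begins 78 mm behind the grasp point.
Start: joints at [1.207, 0.3, 1.521, -0, 1.321, -0.067], TCP at [0.161, 0.526, 0.224] pointing down, gripper open.
Joint ranges: [-3.03, 3.03], [-0.79, 2.21], [0.23, 2.52], [-1.04, 4.18], [0, 3.07], [-2.55, 2.55]. Speed limits (rad/s): [2.22, 2.22, 2.57, 3.14, 3.14, 3.14].

## Interface

Orientations are given as [roll, pitch, yaw] about the fixed x, y, z axes, in that order (R = Rz(yaw) Ry(pitch) Rx(roll)).
In Python, from station import ctrl, optics gives the robot as it stands.
- The arm moves only by the tool jog_arm, never from a script. Its argument "targets" is a list of rows, each a list of 3 entries, a list of its own where there are three numbers: the finger opening in cm, from 0 to 9.4, then the shift along the tool's x, y, z in cm, then the turn about the tool's y in rad. A call has 1 to 10 rows; each row is the pose to reach, as a shift and turn from the pose commanded when the call began, along the tool's axes at that moment; what a row does not reach only later rows make up. A row lasts 1/10 s, in which the tool goes at most 50 mm and 8.59 degrees, less where a joint would pass 70% of its speed; a pose out of reach is approached as far as the arm can. A call with a gripper value outside its range is refused whole. The fingers move at their own pace and stop on an object; "grip_force" is the grip in N (left out, the last holds). Time passes only in rows, so rows that repeat a pose let the fingers close. It gives the time, the measured TCP pose, the force and the opening at its end, in the units of the state.
- ctrl.get_obs(): the state, without advancing time (a new reading comes with each control period).
- optics.camera(name): name is "scene" or "side" or "wrist"; returns a dict with "img" (400x640x3 uint8, red, green, blue), "range_z" (400x640 float32, m along the optical axis (not along the pixel's ray), 0 where there is no reading), "camera_matrix" (3x3 intrinsics, pixels), "world_to_cam" (4x4, takes a point from world to camera coordinates); the wrist camera has in their place "mount" (4x4, takes a point from camera to tool coordinates, whose origin is the TCP and whose axes are the tool frame's). Camera axes: x right, y up, looking along -z (the intrinsics and any distortion apply to the point x, -y, -z); pixel columns grow to the right and rows downward; lengths in m; the calibration is good to about 2 mm. The wrist camera is an equidistant fisheye: a pixel r from the principal point sees the ray r / f radians off the axis. A picture is of the moment at which its call begins: read the wrist's pose just before it.
- ctrl.hand_in(): hands the job in, once; it reports no verdict.
The state is a dict: "time_s": time; "qpos": joint angles; "joint_vel": joint speeds; "tau": joint torques, N m; "ee_pos": TCP position; "eef_rot": TCP orientation; "force": force on the tool from outside, world axes, zero at the start; "moment": the same for the moment, N m; "grip_width": finger opening in m.
Only numpy, scipy, OpenCV 4.12 (cv2) and the standard library are available. Lean on these libraries where they do the work, as an engineer would, in place of code of your own. Each camera call takes 0.05 s, during which the arm holds its last target. There are 200 camera calls.

## Working session

There is one attempt and no reset: what is moved stays moved. The work goes in short steps, Python scripts to look and compute and a tool call to move; the robot and the scene stay as the last step left them, time stands still between calls to the robot, and variables do not carry over. Pictures are saved under pics/ and viewed, about 8 in all and at most 12, crops included, and the job is handed in when it is done.

Besides the shell and the picture viewer there is one more tool, called after ">>>" by a JSON object that holds its "method" and its "body", one argument or row to a line. jog_arm: Moves the arm, as the interface text tells. Its arguments: {"type":"object","properties":{"targets":{"type":"array","items":{"type":"array"}},"grip_force":{"type":"number"}},"required":["targets"]}

```bash
mkdir -p pics; ls; cat > h.py <<'E'
import numpy as np, cv2
from station import ctrl, optics
def pts(c):
    K=c["camera_matrix"];Z=c["range_z"];v,u=np.mgrid[:400,:640]
    P=np.stack([(u-K[0,2])/K[0,0]*Z,-(v-K[1,2])/K[1,1]*Z,-Z,np.ones_like(Z)],-1)
    return (P@np.linalg.inv(c["world_to_cam"]).T)[...,:3]
def red(c):
    h=cv2.cvtColor(c["img"],cv2.COLOR_RGB2HSV);H,S,V=h[...,0],h[...,1],h[...,2]
    return ((H<8)|(H>172))&(S>140)&(V>60)&(c["range_z"]>0)
def save(n,c): cv2.imwrite(f"pics/{n}.png",c["img"][...,::-1])
E
python3 - <<'E'
from h import *
print(ctrl.get_obs())
ims=[]
for n in("scene","side"):
    c=optics.camera(n);ims.append(c["img"]);P=pts(c)
    k,l,s,cen=cv2.connectedComponentsWithStats(red(c).astype('uint8'))
    for i in range(1,k):
        if s[i,4]>25:
            q=P[l==i];print(n,s[i],q.min(0).round(3),q.max(0).round(3),np.median(q,0).round(3))
im=np.vstack(ims);im=cv2.resize(im,(480,600));cv2.imwrite("pics/a.png",im[...,::-1])
save("s0",{"img":ims[0]});save("d0",{"img":ims[1]})
E
```

```text
pics
{'time_s': 0.0, 'qpos': array([ 1.20738623e+00,  3.00488070e-01,  1.52157432e+00,  5.36166017e-06,
        1.32069240e+00, -6.65724812e-02]), 'joint_vel': array([-4.97910901e-04, -4.89485422e-05,  5.52102841e-04, -4.89974021e-04,
        8.38657069e-04, -3.59137172e-06]), 'tau': array([-1.68884271e-03, -5.31794322e+01, -3.52726114e+01,  7.07452185e-02,
        2.44784262e-02, -1.33059070e-04]), 'ee_pos': array([0.16077653, 0.52572891, 0.22387987]), 'eef_rot': array([-1.57071384e+00,  1.15921491e-03,  1.27395743e+00]), 'force': array([-0.16137821, -0.15703506, -0.54869273]), 'moment': array([ 0.00381866,  0.05901107, -0.02293968]), 'grip_width': 0.09384712892625979}
scene [285 145  16  17 152] [0.283 0.198 0.012] [0.351 0.251 0.071] [0.331 0.221 0.054]
scene [476 164   8  19  59] [ 0.902  1.072 -0.576] [ 0.914  1.237 -0.496] [ 0.908  1.121 -0.532]
scene [298 178   7  13  69] [ 0.484 -0.026  0.123] [ 0.503 -0.001  0.171] [ 0.496 -0.016  0.152]
side [222 187  19  19 181] [ 0.279  0.195 -0.002] [0.354 0.283 0.068] [0.315 0.22  0.055]
side [305 190   7  14  73] [ 0.475 -0.024  0.027] [0.556 0.117 0.168] [ 0.484 -0.019  0.156]
```

View pics/s0.png

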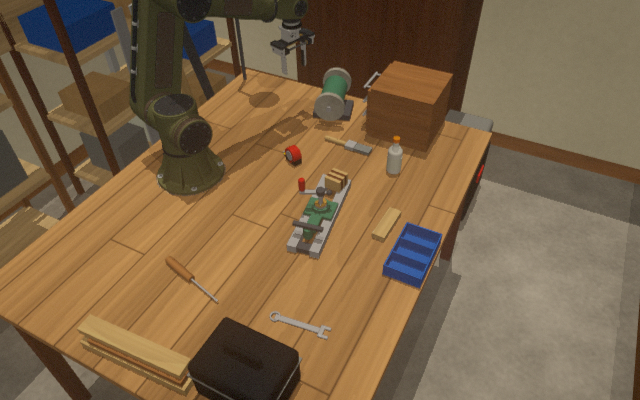

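View pics/d0.png

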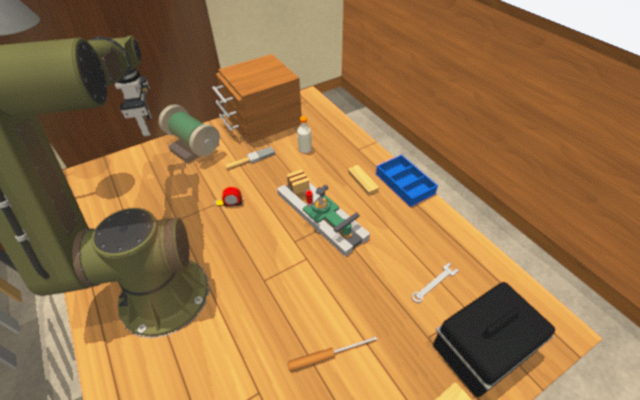

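Scene view: handle at about px (301,184), blank at (337,181) and tool rest at (307,226). Side view: handle at (309,197). Next I'll locate the rails and the screw axis from the depth data.

```bash
python3 - <<'E'
from h import *
big=[]
for n in("scene","side"):
    c=optics.camera(n);P=pts(c);h=cv2.cvtColor(c["img"],cv2.COLOR_RGB2HSV)
    near=(abs(P[...,0]-.5)<.3)&(abs(P[...,1])<.3)
    g=near&(h[...,0]>45)&(h[...,0]<85)&(h[...,1]>70)&(P[...,2]>.02)
    print(n,'green',P[g].mean(0),P[g].min(0),P[g].max(0))
    r=near&(h[...,1]<45)&(abs(P[...,2]-.03)<.006)
    q=P[r][:,:2]
    if len(q)>5: print('rail',len(q),cv2.minAreaRect(q.astype('float32')))
    top=near&(P[...,2]>.05)&(P[...,2]<.2)&(abs(P[...,:2]-[.54,0]).max(-1)<.22)
    v,u=np.nonzero(top);print(u.min(),u.max(),v.min(),v.max())
    x0,y0=(270,150) if n=="scene" else (260,150)
    big.append(cv2.resize(c["img"][y0:y0+120,x0:x0+120],(400,400),interpolation=cv2.INTER_CUBIC))
    # plan view height print: blank
    b=near&(P[...,2]>.055)&(P[...,2]<.085)&(h[...,0]>8)&(h[...,0]<28)&(h[...,1]>60)
    print('wood',P[b].mean(0),np.median(P[b],0),b.sum())
    m=near&(P[...,2]>.1)&~red(c)&(h[...,1]<90);print('hub?',np.median(P[m],0),m.sum())
cv2.imwrite("pics/b.png",np.hstack(big)[...,::-1])
E
```

```text
scene green [ 0.55521496 -0.01168404  0.04651351] [ 0.49763443 -0.12440884  0.03447806] [0.59968534 0.05536533 0.07309693]
rail 690 ((0.5478601455688477, 0.012186810374259949), (0.10910722613334656, 0.360401451587677), 8.82160758972168)
291 347 149 236
wood [0.54608634 0.07925172 0.07047579] [0.54708371 0.12815464 0.07175718] 423
hub? [0.5418427  0.00587351 0.11647812] 152
side green [ 0.54167068 -0.03273212  0.04779809] [ 0.48022409 -0.12769663  0.03539758] [0.59214802 0.04887187 0.10687118]
rail 988 ((0.4998234808444977, 0.05795501172542572), (0.20370285212993622, 0.4904402792453766), 30.128244400024414)
234 358 170 232
wood [0.53212635 0.10365196 0.06914125] [0.53246757 0.12762474 0.07150604] 392
hub? [0.53141198 0.00075143 0.11647453] 151
```

View pics/b.png

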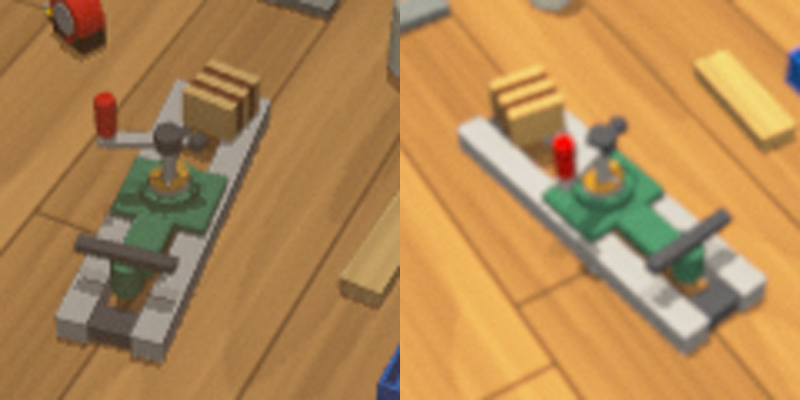

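>>> {"method": "jog_arm", "body": {
  "targets": [
    [9.4,[0,0,0],0],
    [9.4,[-4,0,-1.5],0],
    [9.4,[-8,0,-3],0],
    [9.4,[-12,0,-5],0],
    [9.4,[-16,0,-7],0],
    [9.4,[-20,0,-9],0],
    [9.4,[-24,0,-11],0],
    [9.4,[-28,0,-13],0],
    [9.4,[-30,0,-15],0],
    [9.4,[-30,0,-18],0]
  ]
}}

```text
time_s: 1.2
ee_pos: [0.2451, 0.1847, 0.225]
eef_rot: [-1.572, -0.002, 1.273]
force: [0.9, 0.8, 0.5]
grip_width: 0.0941
```

Crop: the hub sits right of the handle in the scene view (crop px (168,138), handle (105,115)) and the crank points towards the robot. I'll move closer and look from above.

>>> {"method": "jog_arm", "body": {
  "targets": [
    [9.4,[-1,0,-4],0],
    [9.4,[-2,0,-8],0],
    [9.4,[-3,0,-12],0],
    [9.4,[-4,-1,-16],0],
    [9.4,[-5,-2,-20],0],
    [9.4,[-6,-3,-23],0],
    [9.4,[-7,-4,-26],0],
    [9.4,[-8,-4,-28],0],
    [9.4,[-8,-4,-28],0],
    [9.4,[-8,-4,-28],0]
  ]
}}

```text
time_s: 2.2
ee_pos: [0.4893, 0.0281, 0.2641]
eef_rot: [-1.57, 0.0, 1.273]
force: [-0.7, -0.5, -0.1]
grip_width: 0.094
```

```bash
cat >> h.py <<'E'
from scipy.spatial.transform import Rotation as Rn
def wpts():
    o=ctrl.get_obs();c=optics.camera("wrist");K=c["camera_matrix"];Z=c["range_z"];v,u=np.mgrid[:400,:640]
    a=(u-K[0,2])/K[0,0];b=(v-K[1,2])/K[1,1];r=np.hypot(a,b)+1e-9
    t=np.tan(np.minimum(r,1.5))/r
    P=np.stack([a*t*Z,-b*t*Z,-Z,np.ones_like(Z)],-1)@c["mount"].T
    return c,P[...,:3]@Rn.from_euler("xyz",o["eef_rot"]).as_matrix().T+o["ee_pos"]
E
python3 - <<'E'
from h import *
c,P=wpts();save("w1",c);print(ctrl.get_obs()["ee_pos"],ctrl.get_obs()["qpos"].round(2))
np.savez("w1.npz",P=P,img=c["img"],z=c["range_z"])
near=(abs(P[...,0]-.53)<.15)&(abs(P[...,1])<.15)
m=red(c)&near&(P[...,2]>.1);q=P[m];print(m.sum(),q.min(0),q.max(0))
t=q[q[:,2]>np.percentile(q[:,2],90)-.006];print('top',len(t),t.min(0),t.max(0),t.mean(0))
E
```

```text
[0.48904254 0.02841817 0.26424896] [-0.02  0.14  1.63  0.    1.38 -1.29]
549 [ 0.47817051 -0.01892045  0.12663531] [0.49852038 0.00064365 0.16975521]
top 395 [ 0.47820364 -0.01892045  0.16285859] [4.98520378e-01 4.24021877e-04 1.69755215e-01] [ 0.48807808 -0.00932616  0.16736953]
```

View pics/w1.png

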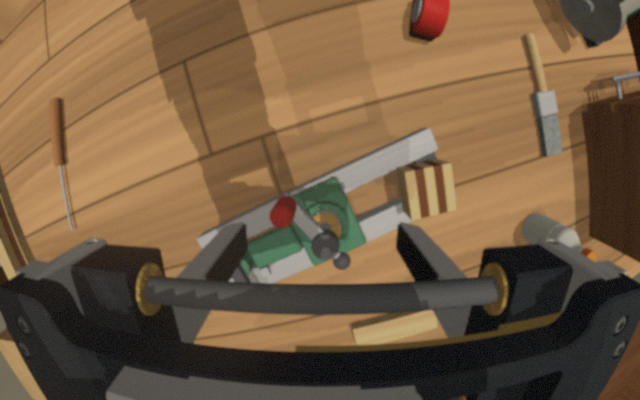

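Wrist view: red handle at px (283,212), dark hub at (325,245), blank at (428,190).

```bash
python3 - <<'E'
import numpy as np
d=np.load("w1.npz");P=d["P"]
w=P[228:262,308:342];w=w[(w[...,2]>.1185)&(w[...,2]<.135)]
print(len(w),w.min(0),w.max(0),w.mean(0),np.percentile(w[:,2],[5,50,95]))
c=(w.min(0)+w.max(0))[:2]/2;h=np.array([.488,-.0093]);print(c,np.linalg.norm(c-h))
g=P[180:270,280:370].reshape(-1,3);g=g[abs(g[:,2]-.058)<.004];print('rim',len(g),g.min(0),g.max(0))
E
```

```text
661 [ 0.52286764 -0.00103495  0.11853793] [0.56585429 0.02859432 0.12751207] [0.54315969 0.01453126 0.12450666] [0.11959766 0.12499359 0.12629972]
[0.54436096 0.01377969] 0.060903450878389415
rim 699 [ 0.512731   -0.01707484  0.05411893] [0.5714483  0.04492322 0.06199758]
```

>>> {"method": "jog_arm", "body": {
  "targets": [
    [5,[-1.8,1,-0.5],0],
    [5,[-3.6,2,-1],0],
    [5,[-3.6,2,-1],0],
    [5,[-3.6,4,-1],0],
    [5,[-3.6,7,-1],0],
    [5,[-3.6,9.5,-1],0],
    [5,[-3.6,11.6,-1],0],
    [5,[-3.6,11.6,-1],0],
    [1.8,[-3.6,11.6,-1],0],
    [1.8,[-3.6,11.6,-1],0]
  ],
  "grip_force": 6
}}

```text
time_s: 3.25
ee_pos: [0.4892, -0.009, 0.15]
eef_rot: [-1.573, -0.0, 1.274]
force: [0.6, -0.1, 0.4]
grip_width: 0.0376
```

>>> {"method": "jog_arm", "body": {
  "targets": [
    [1.8,[0,0,0],0],
    [1.8,[0,0,0],0],
    [1.8,[0,0,0],0],
    [1.8,[0,0,0],0]
  ]
}}

```text
time_s: 3.65
ee_pos: [0.4889, -0.0094, 0.149]
eef_rot: [-1.572, -0.0, 1.274]
force: [-1.2, -0.5, 6.3]
grip_width: 0.0217
```

```bash
python3 - <<'E'
from h import *
c,P=wpts();save("w2",c);o=ctrl.get_obs();print(o["ee_pos"],o["force"],o["grip_width"])
near=(abs(P[...,0]-.53)<.15)&(abs(P[...,1])<.15)
m=red(c)&near&(P[...,2]>.1);q=P[m];print(m.sum(),q.min(0),q.max(0),q.mean(0))
for n in("scene","side"):
    c=optics.camera(n);P=pts(c);m=red(c)&(abs(P[...,0]-.53)<.12)&(abs(P[...,1])<.12)&(P[...,2]>.1)
    v,u=np.nonzero(m);print(n,m.sum(),u.mean() if len(u) else 0,v.min() if len(v) else 0,P[m].mean(0),P[m][:,2].max() if len(u) else 0)
E
```

```text
[ 0.48887654 -0.00938932  0.14902259] [-1.15679105 -0.03576332  6.54927281] 0.02147817469257732
1906 [ 0.47803901 -0.0233361   0.12616788] [0.50009369 0.00053779 0.17023247] [ 0.48499289 -0.00931358  0.15990924]
scene 52 302.4423076923077 177 [ 0.49848021 -0.01289472  0.15061999] 0.16887693983939034
side 0 0 0 [nan nan nan] 0<stdin>:7: RuntimeWarning: Mean of empty slice.
  ret = um.true_divide(
```

View pics/w2.png

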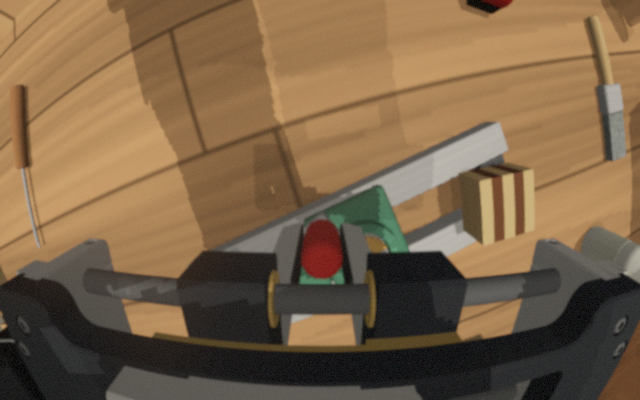

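Wrist view: the red handle is held between the pads at px (322,248), with its top visible. Now I'll work out the circle waypoints.

```bash
cat > wp.py <<'E'
import numpy as np,sys
# start angle deg, end angle, rows, total rise cm -> rows in tool axes (cm)
a,b,n,rise=map(float,sys.argv[1:5]);n=int(n);y=1.274;r=5.95
f=np.radians(a+(b-a)*np.arange(n+1)/n);d=r*np.stack([np.cos(f),np.sin(f)],1);d=d[1:]-d[0]
X=d@[np.cos(y),np.sin(y)];Z=d@[-np.sin(y),np.cos(y)]
print([[1.8,[round(float(p),2),round(-rise*(i+1)/n,2),round(float(q),2)],0] for i,(p,q) in enumerate(zip(X,Z))])
E
cat > look.py <<'E'
from h import *
C=np.array([.543,.014]);c,P=wpts();o=ctrl.get_obs();e=o["ee_pos"]
m=red(c)&(np.hypot(P[...,0]-e[0],P[...,1]-e[1])<.025)&(P[...,2]>.1);q=P[m]
zt=np.percentile(q[:,2],[80,95]);t=q[q[:,2]>zt[1]-.004];h=(t.min(0)+t.max(0))[:2]/2
A=lambda p:(np.degrees(np.arctan2(*(p-C)[::-1]))%360,np.hypot(*(p-C)))
print("t",o["time_s"],"tcp",e.round(4),"ang/r",np.round(A(e[:2]),4),"handle",h.round(4),np.round(A(h),4),"topz",zt.round(4),"med top",np.median(t[:,2]).round(4),"F",o["force"].round(1),"w",o["grip_width"])
E
python3 look.py; python3 wp.py 203 293 10 .25;python3 wp.py 293 353 10 .17
```

```text
t 3.85 tcp [ 0.4889 -0.0094  0.149 ] ang/r [2.033523e+02 5.890000e-02] handle [ 0.4886 -0.0103] [2.04049e+02 5.96000e-02] topz [0.168  0.1687] med top 0.1677 F [-1.  -0.3  6.1] w 0.021587861325225888
[[1.8, [-0.67, -0.03, -0.65], 0], [1.8, [-1.22, -0.05, -1.41], 0], [1.8, [-1.65, -0.07, -2.23], 0], [1.8, [-1.95, -0.1, -3.12], 0], [1.8, [-2.1, -0.12, -4.04], 0], [1.8, [-2.11, -0.15, -4.97], 0], [1.8, [-1.97, -0.17, -5.9], 0], [1.8, [-1.69, -0.2, -6.79], 0], [1.8, [-1.27, -0.23, -7.62], 0], [1.8, [-0.73, -0.25, -8.38], 0]]
[[1.8, [0.42, -0.02, -0.46], 0], [1.8, [0.89, -0.03, -0.86], 0], [1.8, [1.41, -0.05, -1.22], 0], [1.8, [1.95, -0.07, -1.52], 0], [1.8, [2.52, -0.09, -1.77], 0], [1.8, [3.12, -0.1, -1.95], 0], [1.8, [3.73, -0.12, -2.07], 0], [1.8, [4.35, -0.14, -2.12], 0], [1.8, [4.97, -0.15, -2.11], 0], [1.8, [5.59, -0.17, -2.03], 0]]
```

>>> {"method": "jog_arm", "body": {
  "targets": [
    [1.8,[-0.67,-0.03,-0.65],0],
    [1.8,[-1.22,-0.05,-1.41],0],
    [1.8,[-1.65,-0.07,-2.23],0],
    [1.8,[-1.95,-0.1,-3.12],0],
    [1.8,[-2.1,-0.12,-4.04],0],
    [1.8,[-2.11,-0.15,-4.97],0],
    [1.8,[-1.97,-0.17,-5.9],0],
    [1.8,[-1.69,-0.2,-6.79],0],
    [1.8,[-1.27,-0.23,-7.62],0],
    [1.8,[-0.73,-0.25,-8.38],0]
  ]
}}

```text
time_s: 4.85
ee_pos: [0.5671, -0.0411, 0.151]
eef_rot: [-1.57, 0.001, 1.274]
force: [-3.1, 1.9, 4.5]
grip_width: 0.022
```

```bash
python3 look.py
```

```text
t 4.9 tcp [ 0.5681 -0.0405  0.151 ] ang/r [2.947015e+02 6.000000e-02] handle [ 0.5655 -0.0417] [2.919576e+02 6.010000e-02] topz [0.1701 0.1708] med top 0.1698 F [0.2 2.  5. ] w 0.021609025191468137
```

>>> {"method": "jog_arm", "body": {
  "targets": [
    [1.8,[0.42,-0.02,-0.46],0],
    [1.8,[0.89,-0.03,-0.86],0],
    [1.8,[1.41,-0.05,-1.22],0],
    [1.8,[1.95,-0.07,-1.52],0],
    [1.8,[2.52,-0.09,-1.77],0],
    [1.8,[3.12,-0.1,-1.95],0],
    [1.8,[3.73,-0.12,-2.07],0],
    [1.8,[4.35,-0.14,-2.12],0],
    [1.8,[4.97,-0.15,-2.11],0],
    [1.8,[5.59,-0.17,-2.03],0]
  ]
}}

```text
time_s: 5.9
ee_pos: [0.6036, 0.0066, 0.1531]
eef_rot: [-1.574, -0.0, 1.274]
force: [7.2, -4.0, 3.2]
grip_width: 0.0217
```

```bash
python3 look.py; python3 wp.py 353 413 10 0.1
```

```text
t 5.95 tcp [0.6037 0.0075 0.1531] ang/r [3.538618e+02 6.100000e-02] handle [0.6023 0.0054] [3.517886e+02 5.990000e-02] topz [0.1721 0.1729] med top 0.1718 F [ 7.2 -1.2  4.3] w 0.021845803428339725
[[1.8, [0.61, -0.01, 0.14], 0], [1.8, [1.2, -0.02, 0.34], 0], [1.8, [1.76, -0.03, 0.61], 0], [1.8, [2.29, -0.04, 0.93], 0], [1.8, [2.79, -0.05, 1.3], 0], [1.8, [3.25, -0.06, 1.73], 0], [1.8, [3.66, -0.07, 2.2], 0], [1.8, [4.01, -0.08, 2.71], 0], [1.8, [4.31, -0.09, 3.25], 0], [1.8, [4.56, -0.1, 3.82], 0]]
```

>>> {"method": "jog_arm", "body": {
  "targets": [
    [1.8,[0.6,-0.01,0.2],0],
    [1.8,[1.2,-0.02,0.43],0],
    [1.8,[1.75,-0.03,0.7],0],
    [1.8,[2.28,-0.04,1.02],0],
    [1.8,[2.77,-0.05,1.39],0],
    [1.8,[3.22,-0.06,1.82],0]
  ]
}}

```text
time_s: 6.55
ee_pos: [0.5938, 0.0433, 0.152]
eef_rot: [-1.569, 0.001, 1.274]
force: [1.7, 0.8, -8.8]
grip_width: 0.0219
```

```bash
python3 look.py; python3 wp.py 389 449 10 0.1
```

```text
t 6.6 tcp [0.5935 0.044  0.1522] ang/r [30.6996  0.0587] handle [0.5965 0.0412] [26.9132  0.06  ] topz [0.1634 0.1642] med top 0.1631 F [-0.1  0.8 -9.7] w 0.021740934719321366
[[1.8, [0.41, -0.01, 0.47], 0], [1.8, [0.77, -0.02, 0.98], 0], [1.8, [1.07, -0.03, 1.53], 0], [1.8, [1.31, -0.04, 2.1], 0], [1.8, [1.49, -0.05, 2.69], 0], [1.8, [1.61, -0.06, 3.31], 0], [1.8, [1.67, -0.07, 3.93], 0], [1.8, [1.66, -0.08, 4.55], 0], [1.8, [1.58, -0.09, 5.17], 0], [1.8, [1.44, -0.1, 5.77], 0]]
```

It dropped: the top went from 0.172 to 0.163, and Fz is now −10 N. I'll lower the tool and let the screw settle.

>>> {"method": "jog_arm", "body": {
  "targets": [
    [1.8,[0,0.3,0],0],
    [1.8,[0,0.6,0],0],
    [1.8,[0,0.9,0],0],
    [1.8,[0,0.9,0],0],
    [1.8,[0,0.9,0],0]
  ]
}}

```text
time_s: 7.1
ee_pos: [0.5954, 0.0427, 0.1458]
eef_rot: [-1.574, -0.001, 1.274]
force: [1.0, 1.2, 4.7]
grip_width: 0.0219
```

```bash
python3 look.py
```

```text
t 7.15 tcp [0.5953 0.0427 0.1458] ang/r [28.7363  0.0597] handle [0.5968 0.0409] [26.6128  0.0601] topz [0.1631 0.1638] med top 0.1628 F [0.6 1.8 5.4] w 0.022157105764186145
```

Settled at a height of about 0 (top 0.1628). Now forward, clockwise.

```bash
for a in 389 299 209 119; do python3 wp.py $a $((a-90)) 10 -0.26; done
```

```text
[[1.8, [-0.7, 0.03, -0.62], 0], [1.8, [-1.49, 0.05, -1.12], 0], [1.8, [-2.34, 0.08, -1.49], 0], [1.8, [-3.25, 0.1, -1.73], 0], [1.8, [-4.18, 0.13, -1.82], 0], [1.8, [-5.11, 0.16, -1.76], 0], [1.8, [-6.02, 0.18, -1.56], 0], [1.8, [-6.89, 0.21, -1.22], 0], [1.8, [-7.69, 0.23, -0.74], 0], [1.8, [-8.41, 0.26, -0.15], 0]]
[[1.8, [-0.62, 0.03, 0.7], 0], [1.8, [-1.12, 0.05, 1.49], 0], [1.8, [-1.49, 0.08, 2.34], 0], [1.8, [-1.73, 0.1, 3.25], 0], [1.8, [-1.82, 0.13, 4.18], 0], [1.8, [-1.76, 0.16, 5.11], 0], [1.8, [-1.56, 0.18, 6.02], 0], [1.8, [-1.22, 0.21, 6.89], 0], [1.8, [-0.74, 0.23, 7.69], 0], [1.8, [-0.15, 0.26, 8.41], 0]]
[[1.8, [0.7, 0.03, 0.62], 0], [1.8, [1.49, 0.05, 1.12], 0], [1.8, [2.34, 0.08, 1.49], 0], [1.8, [3.25, 0.1, 1.73], 0], [1.8, [4.18, 0.13, 1.82], 0], [1.8, [5.11, 0.16, 1.76], 0], [1.8, [6.02, 0.18, 1.56], 0], [1.8, [6.89, 0.21, 1.22], 0], [1.8, [7.69, 0.23, 0.74], 0], [1.8, [8.41, 0.26, 0.15], 0]]
[[1.8, [0.62, 0.03, -0.7], 0], [1.8, [1.12, 0.05, -1.49], 0], [1.8, [1.49, 0.08, -2.34], 0], [1.8, [1.73, 0.1, -3.25], 0], [1.8, [1.82, 0.13, -4.18], 0], [1.8, [1.76, 0.16, -5.11], 0], [1.8, [1.56, 0.18, -6.02], 0], [1.8, [1.22, 0.21, -6.89], 0], [1.8, [0.74, 0.23, -7.69], 0], [1.8, [0.15, 0.26, -8.41], 0]]
```

>>> {"method": "jog_arm", "body": {
  "targets": [
    [1.8,[-0.7,0.03,-0.62],0],
    [1.8,[-1.49,0.05,-1.12],0],
    [1.8,[-2.34,0.08,-1.49],0],
    [1.8,[-3.25,0.1,-1.73],0],
    [1.8,[-4.18,0.13,-1.82],0],
    [1.8,[-5.11,0.16,-1.76],0],
    [1.8,[-6.02,0.18,-1.56],0],
    [1.8,[-6.89,0.21,-1.22],0],
    [1.8,[-7.69,0.23,-0.74],0],
    [1.8,[-8.41,0.26,-0.15],0]
  ]
}}

```text
time_s: 8.15
ee_pos: [0.5713, -0.0378, 0.1425]
eef_rot: [-1.572, -0.002, 1.274]
force: [-0.5, 8.0, 8.1]
grip_width: 0.0216
```

```bash
python3 look.py
```

```text
t 8.2 tcp [ 0.5705 -0.0384  0.1426] ang/r [2.977323e+02 5.920000e-02] handle [ 0.5715 -0.0384] [2.985744e+02 5.960000e-02] topz [0.1604 0.1611] med top 0.1601 F [-4.6  1.9  5.6] w 0.021782018121395772
```

Height is 2.7 mm lower, as expected on the thread. Continuing.

>>> {"method": "jog_arm", "body": {
  "targets": [
    [1.8,[-0.62,0.03,0.7],0],
    [1.8,[-1.12,0.05,1.49],0],
    [1.8,[-1.49,0.08,2.34],0],
    [1.8,[-1.73,0.1,3.25],0],
    [1.8,[-1.82,0.13,4.18],0],
    [1.8,[-1.76,0.16,5.11],0],
    [1.8,[-1.56,0.18,6.02],0],
    [1.8,[-1.22,0.21,6.89],0],
    [1.8,[-0.74,0.23,7.69],0],
    [1.8,[-0.15,0.26,8.41],0]
  ]
}}

```text
time_s: 9.2
ee_pos: [0.491, -0.0149, 0.1403]
eef_rot: [-1.574, -0.0, 1.274]
force: [2.5, -0.4, 8.0]
grip_width: 0.0218
```

```bash
python3 look.py
```

```text
t 9.25 tcp [ 0.4904 -0.014   0.1401] ang/r [2.079686e+02 5.960000e-02] handle [ 0.4913 -0.0165] [2.105079e+02 6.000000e-02] topz [0.1582 0.1589] med top 0.1578 F [1.  1.5 9.3] w 0.02163950935580771
```

>>> {"method": "jog_arm", "body": {
  "targets": [
    [1.8,[0.7,0.03,0.62],0],
    [1.8,[1.49,0.05,1.12],0],
    [1.8,[2.34,0.08,1.49],0],
    [1.8,[3.25,0.1,1.73],0],
    [1.8,[4.18,0.13,1.82],0],
    [1.8,[5.11,0.16,1.76],0],
    [1.8,[6.02,0.18,1.56],0],
    [1.8,[6.89,0.21,1.22],0],
    [1.8,[7.69,0.23,0.74],0],
    [1.8,[8.41,0.26,0.15],0]
  ]
}}

```text
time_s: 10.25
ee_pos: [0.5136, 0.0668, 0.1367]
eef_rot: [-1.57, -0.0, 1.274]
force: [-4.1, 2.5, 5.5]
grip_width: 0.0223
```

```bash
python3 look.py
```

```text
t 10.3 tcp [0.5145 0.0673 0.1367] ang/r [1.181223e+02 6.040000e-02] handle [0.5126 0.0656] [1.20534e+02 5.99000e-02] topz [0.1556 0.1562] med top 0.1552 F [-3.   5.7  5.8] w 0.02175736186025929
```

>>> {"method": "jog_arm", "body": {
  "targets": [
    [1.8,[0.62,0.03,-0.7],0],
    [1.8,[1.12,0.05,-1.49],0],
    [1.8,[1.49,0.08,-2.34],0],
    [1.8,[1.73,0.1,-3.25],0],
    [1.8,[1.82,0.13,-4.18],0],
    [1.8,[1.76,0.16,-5.11],0],
    [1.8,[1.56,0.18,-6.02],0],
    [1.8,[1.22,0.21,-6.89],0],
    [1.8,[0.74,0.23,-7.69],0],
    [1.8,[0.15,0.26,-8.41],0]
  ]
}}

```text
time_s: 11.3
ee_pos: [0.5957, 0.0436, 0.1343]
eef_rot: [-1.573, -0.002, 1.275]
force: [5.2, 4.9, 1.9]
grip_width: 0.0219
```

>>> {"method": "jog_arm", "body": {
  "targets": [
    [1.8,[-0.7,0.03,-0.62],0],
    [1.8,[-0.7,0.03,-0.62],0],
    [1.8,[-0.7,0.03,-0.62],0],
    [1.8,[-0.7,0.03,-0.62],0],
    [1.8,[-0.7,0.03,-0.62],0]
  ],
  "grip_force": 8
}}

```text
time_s: 11.8
ee_pos: [0.5997, 0.0345, 0.1341]
eef_rot: [-1.575, -0.001, 1.274]
force: [8.5, 1.2, 0.6]
grip_width: 0.022
```

```bash
python3 look.py; python3 look.py; python3 - <<'E'
from h import *
s=optics.camera("scene")["img"];w=optics.camera("wrist")["img"]
cv2.imwrite("pics/f.png",cv2.resize(np.vstack([s,w]),(480,600))[...,::-1])
E
```

```text
t 11.85 tcp [0.5997 0.0345 0.1341] ang/r [19.848   0.0603] handle [0.5997 0.033 ] [18.5645  0.0598] topz [0.153  0.1537] med top 0.1527 F [9.8 1.2 1.2] w 0.02184350335780439
t 11.9 tcp [0.5997 0.0345 0.1341] ang/r [19.8637  0.0603] handle [0.5997 0.033 ] [18.4829  0.0598] topz [0.153  0.1537] med top 0.1527 F [ 9.8  1.9 -0.2] w 0.0213318017496973
```

View pics/f.png

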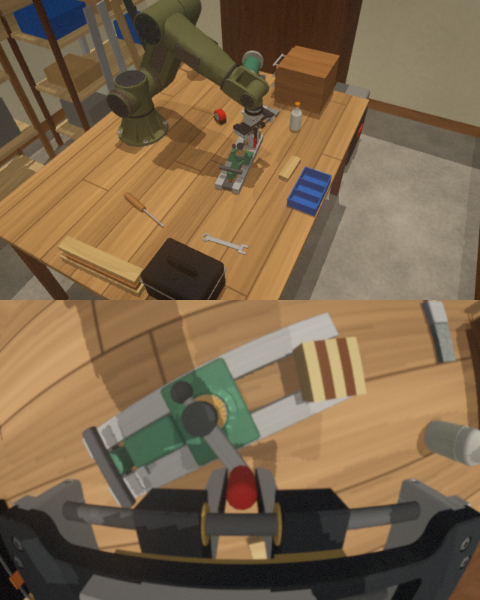

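The final picture shows the handle still between the pads (lower view, px (242,487)), with the blank and the other things in place. The top is at 0.1527, so the height is about −10 mm, and it isn't moving.

```bash
python3 -c "
from station import ctrl
print(ctrl.hand_in())"
```

```text
the job is handed in; nothing more can be done
None
```

The screw is started one full turn into the boss, the gripper is still holding the red handle, and the job is handed in at about 11.9 s of the 64 s.

- **Backward turn:** I gripped the handle with 6 N and carried it counterclockwise about 185° until it dropped. The handle top fell from 0.1718 to 0.1628 m and the vertical force jumped from about +4 to −10 N. I then lowered the tool and let the screw settle at a height of about 0.
- **Forward turn:** I turned it clockwise about 368° from where it settled, so a little over one turn, to make up for passing the drop. The exact drop angle is only known to about 35°.
- **Last checks:** The handle top is at 0.1527 m, which puts the screw height at about −10 mm. Two readings in a row agreed, so it is standing still. The fingers are closed on the handle at a 21–22 mm opening with the grip set to 8 N.
- **Other things:** None looks moved in the final scene and wrist pictures, but I did not measure their positions.
- **Remaining side load:** About 10 N of sideways force was left between tool and handle, well below the limits. No check failed.

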